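# Scoop turned pegs from the stock bin into a packing carton

## Task

Empty the plywood stock bin: with the aluminium scoop, transfer all six wooden pegs from it into the open packing carton, in as many scoopfuls as you need, never touching a peg with the gripper. Then set the empty scoop down upright in the middle of the black rubber mat and let go of it. Leave the glue bottle, the wax tin and the roll of tape where they stand.

Things in the scene. Friction and masses are not known exactly. Their poses are not given: they have to be found in the camera images.
- scoop: Hooded aluminium hand scoop, loose, 0.2 to 0.3 kg, at first level on the mat, nose about away from the robot. Flat floor 128 long x 130 wide x 2.5, bevelled to 0.8 at the nose; sides 2.5 thick, 55 high at the back, cut down from the middle to 6 at the nose; closed back; flat hood over the rear half at 55. Origin: centre of its underside; x to the nose (lip x = +64, back -64), z up.
- scoop_grip (a point): Middle of the scoop's black bar handle, at (-28, 0, 86) in the scoop's frame, same axes. The bar runs along x on top of the hood: 72 long, 22 wide in y (gripped across this), 20 high, its underside 18 above the hood.
- scoop_bowl (a point): Middle of the scoop's bowl, at (0, 0, 20) in the scoop's frame; axes as the scoop.
- bin: Plywood stock bin, fixed, open above. Origin: on the table under the centre of its flat floor; x along it to its far end. Floor 252 long (x -126 to 126), 148 wide inside, its top 6 above the table; walls 6 thick, rim 72 above the table. Near end upright; far end slopes outward from the floor at x = 126 up to x = 188 at the rim (47 degrees). Pegs lie in the far half; the near half is free.
- carton: Open cardboard packing carton, fixed, empty at the start; 192 x 192 inside, walls 4, floor 4 thick, rim 85 above the table, its flaps folded down outside: flush on the y sides (208 wide overall), flared on the x ends (about 280 long overall). Origin: on the table under its centre; x and y along its sides.
- mat: Black rubber mat on the table, fixed, 200 (x) x 180 (y) x 3 thick, on which the scoop lies at first. Origin: centre of its underside.
- glue: Yellow glue bottle with a red cap, 64 across, 190 high, standing beyond the work; origin under its centre. Not to be moved.
- wax: Wax tin, 82 across, 60 high, standing beyond the work; origin under its centre. Not to be moved.
- tape: Roll of brown tape lying flat, 90 across, 48 high, beyond the work; origin under its centre. Not to be moved.
- peg0: One of six alike round-ended turned wooden pegs, 30 in diameter, 60 long over its domed ends, about 30 g, lying in the bin; origin at its centre, x along it.
- peg1: One of six alike round-ended turned wooden pegs, 30 in diameter, 60 long over its domed ends, about 30 g, lying in the bin; origin at its centre, x along it.
- peg2: One of six alike round-ended turned wooden pegs, 30 in diameter, 60 long over its domed ends, about 30 g, lying in the bin; origin at its centre, x along it.
- peg3: One of six alike round-ended turned wooden pegs, 30 in diameter, 60 long over its domed ends, about 30 g, lying in the bin; origin at its centre, x along it.
- peg4: One of six alike round-ended turned wooden pegs, 30 in diameter, 60 long over its domed ends, about 30 g, lying in the bin; origin at its centre, x along it.
- peg5: One of six alike round-ended turned wooden pegs, 30 in diameter, 60 long over its domed ends, about 30 g, lying in the bin; origin at its centre, x along it.
There are look-alikes about, which are no part of the job. What is shaped like the peg4 but yellow is not meant.

How it is judged (in metres and radians):
On the way:
1. the scoop, lifted clear of the bin's rim, carries at least one peg in its bowl (height (world z) of scoop above 0.08 m and distance between any of peg0, peg1, peg2, peg3, peg4, peg5 and scoop_bowl below 0.075 m), for 0.2 s.
At the end, for the whole second after the job is handed in: All six pegs lie in the carton, below its rim (centres within 115 mm of its middle and lower than 85 mm); the empty scoop stands at rest and upright (within 7 degrees) on the black rubber mat, its origin within 60 mm of the mat's centre (horizontal distance between each of peg0, peg1, peg2, peg3, peg4, peg5 and carton below 0.115 m and height (world z) of each of peg0, peg1, peg2, peg3, peg4, peg5 below 0.085 m and horizontal distance between scoop and mat below 0.06 m and height (world z) of scoop below 0.012 m and angle between scoop's own z axis and vertical below 0.12 rad and linear speed of scoop below 0.02 m/s); the robot touches nothing.
It fails at once if the gripper or the arm touches a peg (over 1 N) (contact force between any of the fingers, the arm and peg0 above 1 N or contact force between any of the fingers, the arm and peg1 above 1 N or contact force between any of the fingers, the arm and peg2 above 1 N or contact force between any of the fingers, the arm and peg3 above 1 N or contact force between any of the fingers, the arm and peg4 above 1 N or contact force between any of the fingers, the arm and peg5 above 1 N).
It fails at once if the glue bottle, wax tin or tape is moved more than 25 mm (distance of any of glue, wax, tape from where it was at the start of the episode above 0.025 m).
It also fails if it takes over 61 s, if anything falls off the work surface, if the arm or the gripper's body presses on something with over 40 N, if the wrist force passes 120 N, or if a joint passes its speed limit or range.

## Robot

A 6-joint arm with a two-finger parallel gripper is mounted at the origin on the work surface. World frame = base frame: x ahead of the robot, y to its left, z up, the work surface at z = 0. Lengths are in mm, angles in degrees, forces in N, time in s.
With the tool pointing down it reaches from about 300 to 875 mm from the base axis. Payload 4.2 kg.
Tool frame: the origin (TCP) lies at the very end of the fingers, on their centre line; the grasp point (between the pads) lies robot.hold_point_z behind it (robot.hold_point_z is the distance from the TCP to the grasp point, in mm); z points along the fingers, y is the line along which they close (so a half turn about z gives the same grasp; the last joint's range is limited). The gripper opens to 85 mm and grips with 20 to 120 N. Pads are 22 mm wide; open, the fingers measure 114 mm over their backs; the gripper's body (76 mm by 85 mm) begins 54 mm behind the grasp point. The pads swing forward as they close: fully open they stand 13 mm farther back than shut.
Start: joints at [-77.063, 18.312, 89.639, -0, 72.044, -1.146], TCP at [139.918, -557.731, 231.338] pointing down, gripper open.
Joint ranges: [-177.97, 177.97], [-48.28, 115.42], [12.27, 149.76], [-77.06, 257.06], [2.81, 150.46], [-146.56, 146.56]. Speed limits (degrees/s): [147.25, 147.25, 180, 180, 180, 180].

## Interface

Orientations are given as [roll, pitch, yaw] about the fixed x, y, z axes, in that order (R = Rz(yaw) Ry(pitch) Rx(roll)).
In Python, from rig import robot, get_image, camera_info gives the robot as it stands.
- The arm moves only by the tool servo_tool, never from a script. Its argument "targets" is a list of rows, each an object with "travel": the shift along the tool's x, y, z in m, a list of three; "rot": the turn, a rotation vector about the tool's x, y, z in degrees, a list of three; "fingers": the closure, from 0 (fully open) to 1 (shut). A call has 1 to 20 rows; each row is the pose to reach, as a shift and turn from the pose commanded when the call began, along the tool's axes at that moment; what a row does not reach only later rows make up. A row lasts 1/8 s, in which the tool goes at most 62.5 mm and 10.7 degrees, less where a joint would pass 70% of its speed; a pose out of reach is approached as far as the arm can. A call with a gripper value outside its range is refused whole. The fingers move at their own pace and stop on an object; "newtons" is the grip in N (left out, the last holds). Time passes only in rows, so rows that repeat a pose let the fingers close. It gives the time, the measured TCP pose, the force, the opening and the grip force at its end, in the units of the state.
- robot.get_state(): the state, without advancing time (a new reading comes with each control period).
- get_image(name): name is "scene" or "side" or "wrist"; returns the picture (384x512x3 uint8, blue, green, red); there is no depth.
- camera_info(name): a dict with "fov_y" (degrees; the focal length in pixels is half the picture's height over the tangent of half this angle, whatever the lens; pixels are square), "cx", "cy" (the principal point, pixels), "cam_to_world" (4x4, takes a point from camera to world coordinates). Camera axes: x right, y down, z forward; pixel columns grow to the right and rows downward; lengths in mm; the calibration is good to about 2 mm. A picture is of the moment at which its call begins: read the wrist's pose just before it. camera_info takes no time and is no camera call; for the wrist camera it gives the pose at the moment of the call.
- robot.close_job(): hands the job in; it is judged then, once.
The state is a dict: "time": time; "q": joint angles; "joint_velocities": joint speeds; "joint_torque": joint torques, N m; "position": TCP position; "tcp_rot": TCP orientation; "contact_force": force on the tool from outside, world axes, zero at the start; "ft_torque": the same for the moment, N m; "opening": opening from 0.0 (shut) to 1.0 (fully open); "finger_force": force on a finger pad.
Only numpy, scipy, OpenCV 4.12 (cv2) and the standard library are available. Lean on these libraries where they do the work, as an engineer would, in place of code of your own. Each camera call takes 0.05 s, during which the arm holds its last target. There are 200 camera calls.

## Working session

There is one attempt and no reset: what is moved stays moved. The work goes in short steps, Python scripts to look and compute and a tool call to move; the robot and the scene stay as the last step left them, time stands still between calls to the robot, and variables do not carry over. Pictures are saved under pics/ and viewed, at most 10 in all, crops included, and the job is handed in when it is done.

Besides the shell and the picture viewer there is one more tool, called after "Emit:" as name([rows], argument=value, ...), one row to a line, values as JSON. servo_tool: Moves the arm, as the interface text tells. Its arguments: {"type":"object","properties":{"targets":{"type":"array","items":{"type":"object","properties":{"travel":{"type":"array","items":{"type":"number"}},"rot":{"type":"array","items":{"type":"number"}},"fingers":{"type":"number"}}}},"newtons":{"type":"number"}},"required":["targets"]}

```bash
mkdir -p pics && ls && cat > h.py <<'E'
import numpy as np, cv2
from rig import robot, get_image, camera_info
def ray(info,u,v):
    f=192/np.tan(np.radians(info['fov_y'])/2)
    T=np.array(info['cam_to_world']); d=T[:3,:3]@np.array([(u-info['cx'])/f,(v-info['cy'])/f,1.0])
    return T[:3,3],d
def onplane(info,u,v,z):
    o,d=ray(info,u,v); return (o+d*(z-o[2])/d[2]).round(1)
def proj(info,p):
    f=192/np.tan(np.radians(info['fov_y'])/2)
    T=np.array(info['cam_to_world']); c=T[:3,:3].T@(np.array(p)-T[:3,3])
    return np.array([info['cx']+f*c[0]/c[2],info['cy']+f*c[1]/c[2]])
E
python3 - <<'E'
from h import *
for n in ['scene','side']:
    cv2.imwrite(f'pics/{n}0.png',get_image(n)); i=camera_info(n); print(n,i['fov_y'],i['cx'],i['cy'],np.array(i['cam_to_world']).round(3).tolist())
print(robot.get_state(), robot.hold_point_z)
E
```

```text
pics
scene 55.039904876515344 252.8473249106635 187.3587473921674 [[-0.085, 0.633, -0.77, 1227.969], [0.996, 0.057, -0.063, 74.385], [0.004, -0.772, -0.635, 589.29], [0.0, 0.0, 0.0, 1.0]]
side 51.74179997579196 258.9533267987127 196.41293447146123 [[-0.831, -0.395, 0.392, 286.395], [-0.556, 0.609, -0.565, 480.346], [-0.016, -0.688, -0.726, 665.597], [0.0, 0.0, 0.0, 1.0]]
{'time': 0.1, 'q': array([-7.70626402e+01,  1.83493092e+01,  8.97005834e+01, -8.50033046e-04,
        7.20438985e+01, -1.14671339e+00]), 'joint_velocities': array([ 0.02924915, -0.02936634, -0.16551874,  0.03605574, -0.05581309,
       -0.02205981]), 'joint_torque': array([-9.81198423e-05, -4.16408730e+01, -2.34705359e+01, -1.02002622e-05,
        4.92215520e-03, -4.62912098e-06]), 'position': array([ 139.81555324, -557.29734605,  230.54507822]), 'tcp_rot': array([-1.79906212e+02, -1.06896337e-03,  1.40843350e+01]), 'contact_force': array([ 0.02101987,  0.11962963, -0.26120122]), 'ft_torque': array([ 0.0212269 ,  0.02826834, -0.01643879]), 'finger_force': 0.0, 'opening': 1.0005584979096835} 18.700000000000003
```

View pics/scene0.png

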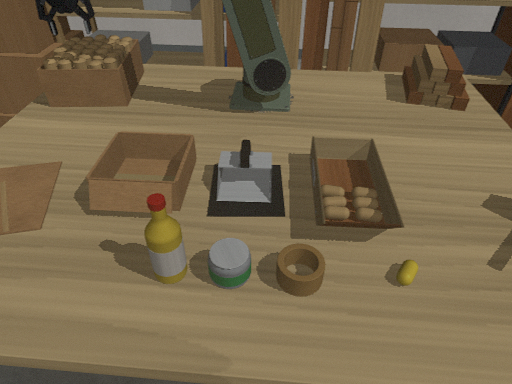

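View pics/side0.png

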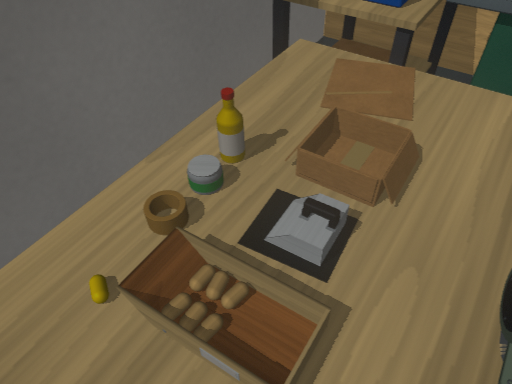

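The scene view shows the carton at (148,172), the scoop on its mat at (247,180), the bin at (350,185) with pegs 3x2 in its far half, and the look-alike at (407,272). The side view agrees: pegs at (205,300), scoop handle at (320,211).

```bash
python3 - <<'E'
from h import *
S=camera_info('scene');D=camera_info('side')
print('bin rim', [onplane(S,*p,72)[:2] for p in [(312,138),(374,141),(396,228),(318,221)]])
print('bin side', [onplane(D,*p,72)[:2] for p in [(181,231),(328,312),(121,290)]])
print('carton', [onplane(S,*p,85)[:2] for p in [(119,134),(195,136),(180,208),(96,202)]])
print('carton side', [onplane(D,*p,85)[:2] for p in [(338,113),(414,131),(377,170),(299,153)]])
for n,i,r in [('scene',S,(200,140,300,230)),('side',D,(235,180,370,285))]:
    im=cv2.imread(f'pics/{n}0.png'); g=im.max(2); m=np.zeros_like(g); x0,y0,x1,y1=r
    m[y0:y1,x0:x1]=(g[y0:y1,x0:x1]<60)*255
    for c in cv2.findContours(m,cv2.RETR_EXTERNAL,cv2.CHAIN_APPROX_NONE)[0]:
        if cv2.contourArea(c)>60:
            h=cv2.convexHull(c); q=cv2.approxPolyDP(h,6,True)[:,0]
            print(n,cv2.contourArea(c),[(tuple(p.tolist()),onplane(i,*p.tolist(),3)[:2].tolist()) for p in q])
a=cv2.imread('pics/scene0.png')[120:240,90:410]; b=cv2.imread('pics/side0.png')[180:384,110:360]
a=cv2.resize(a,None,fx=2.4,fy=2.4,interpolation=3)
cv2.imwrite('pics/a.png',a)
b=cv2.resize(b,None,fx=2.8,fy=2.8,interpolation=3); cv2.imwrite('pics/b.png',b)
E
```

```text
bin rim [array([382. , 161.8]), array([382.1, 323. ]), array([700.3, 312.5]), array([694.3, 161.6])]
bin side [array([681.6, 175.4]), array([370.7, 171.1]), array([681.9, 327.7])]
carton [array([ 429.6, -341.5]), array([ 421.2, -142.3]), array([ 695., -116.]), array([ 692.5, -291.5])]
carton side [array([ 594. , -319.1]), array([ 410.4, -349. ]), array([ 431.3, -173.8]), array([ 599.3, -132.2])]
scene 1484.5 [((279, 165), [415.9, 79.0]), ((284, 215), [610.4, 96.3]), ((207, 215), [626.1, -79.7]), ((214, 165), [431.8, -96.0])]
scene 207.0 [((248, 140), [297.9, -16.5]), ((248, 167), [432.6, -3.6]), ((241, 167), [434.3, -22.4])]
side 530.0 [((307, 198), [549.2, -91.1]), ((339, 211), [470.5, -94.9]), ((334, 228), [458.2, -45.3]), ((302, 214), [534.9, -42.6])]
side 2708.5 [((277, 189), [622.2, -78.2]), ((357, 219), [427.6, -95.2]), ((326, 281), [412.9, 80.0]), ((238, 242), [608.2, 97.0])]
```

View pics/a.png

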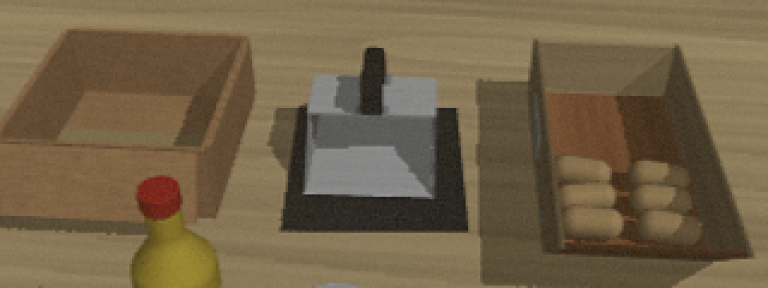

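View pics/b.png

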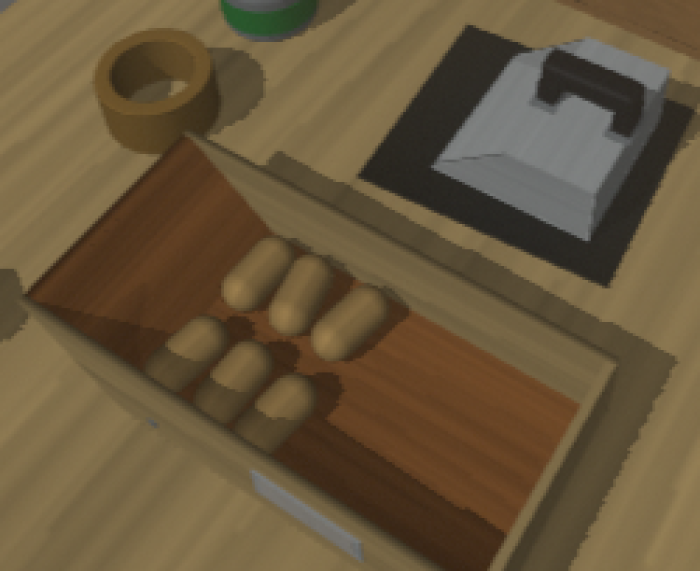

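```bash
cat >> h.py <<'E'
from scipy.spatial.transform import Rotation as Ro
def goto(pos,rpy,st=None):
    "print travel (m, tool axes) and rotvec (deg) from the measured pose to the wanted TCP pose"
    s=st or robot.get_state(); R=Ro.from_euler('xyz',s['tcp_rot'],degrees=True); Q=Ro.from_euler('xyz',rpy,degrees=True)
    print('t',round(s['time'],2),'travel',(R.inv().apply(np.array(pos)-s['position'])/1000).round(4).tolist(),'rot',(R.inv()*Q).as_rotvec(degrees=True).round(2).tolist())
E
python3 - <<'E'
from h import *
S=camera_info('scene');D=camera_info('side')
print('bin', [onplane(S,*p,72)[:2].tolist() for p in [(312.9,136.7),(373.3,138.75),(402.5,226.7),(317,224)]])
print('bin side', [onplane(D,*p,72)[:2].tolist() for p in [(177.9,227.9),(329.6,308.6),(119,285.7)]])
print('carton', [onplane(S,*p,85)[:2].tolist() for p in [(118.3,132.5),(194,135.4),(175.4,182.5),(90,179)]])
print('nose',[onplane(S,*p,6)[:2].tolist() for p in [(217,199.2),(270.8,202)]],'hood',[onplane(S,*p,60)[:2].tolist() for p in [(220.8,151.3),(272.5,152.5),(218,168),(270.5,169.5)]])
# handle in side crop b: top face (545,50),(640,85) far edge
print('handle',[onplane(D,110+x/2.8,180+y/2.8,99)[:2].tolist() for x,y in [(552,50),(643,90),(636,112),(543,68)]])
R=Ro.from_euler('xyz',robot.get_state()['tcp_rot'],degrees=True)
W=np.array(camera_info('wrist')['cam_to_world']); p=robot.get_state()['position']
print(R.inv().apply(W[:3,3]-p), R.inv().as_matrix()@W[:3,:3], camera_info('wrist')['fov_y'])
goto([495,0,260],[180,0,5])
E
```

```text
bin [[375.3, 164.4], [371.0, 323.0], [695.5, 326.0], [702.9, 159.2]]
bin side [[691.7, 172.9], [371.2, 164.4], [691.0, 323.8]]
carton [[422.5, -346.0], [418.6, -145.5], [615.1, -145.4], [619.9, -336.1]]
nose [[573.1, -64.9], [571.6, 64.1]] hood [[448.5, -72.0], [441.9, 60.4], [520.5, -67.8], [515.1, 58.8]]
handle [[511.1, -8.8], [441.6, -9.6], [436.9, 10.5], [508.0, 9.5]]
[  82.74484996   -0.56644349 -142.28906736] [[-1.92532089e-05 -9.46349421e-01 -3.23145127e-01]
 [ 9.99999999e-01 -6.68081756e-06 -4.00155224e-05]
 [ 3.57097928e-05 -3.23145127e-01  9.46349420e-01]] 63.84632782241801
t 0.1 travel [0.4801, -0.4542, -0.0287] rot [-0.09, 0.01, 9.08]
```

Emit:
servo_tool([
  {"travel":[0.04,-0.045,-0.01],"rot":[0,0,1]},
  {"travel":[0.088,-0.09,-0.01],"rot":[0,0,2]},
  {"travel":[0.13,-0.135,-0.01],"rot":[0,0,4]},
  {"travel":[0.175,-0.18,-0.01],"rot":[0,0,5]},
  {"travel":[0.22,-0.225,-0.01],"rot":[0,0,6]},
  {"travel":[0.262,-0.27,0],"rot":[0,0,7]},
  {"travel":[0.305,-0.315,0],"rot":[0,0,8]},
  {"travel":[0.35,-0.36,0.01],"rot":[0,0,9]},
  {"travel":[0.39,-0.4,0.02],"rot":[0,0,10]},
  {"travel":[0.43,-0.43,0.03],"rot":[0,0,12]},
  {"travel":[0.46,-0.452,0.04],"rot":[0,0,13]},
  {"travel":[0.462,-0.458,0.04],"rot":[0,0,13]},
  {"travel":[0.462,-0.458,0.04],"rot":[0,0,13]},
])

```text
validation failed for argument at $.ta...
```

```bash
python3 - <<'E'
from h import *
s=robot.get_state(); print(s['position'],s['tcp_rot'],s['time'])
i=camera_info('wrist'); im=get_image('wrist'); cv2.imwrite('pics/w1.png',im); np.save('w1.npy',i,allow_pickle=True)
print(proj(i,[474.4,0.5,97]))
E
```

```text
[ 139.81555324 -557.29734605  230.54507822] [-1.79906212e+02 -1.06896337e-03  1.40843350e+01] 0.1
[-756.89352596 -793.65449146]
```

View pics/w1.png

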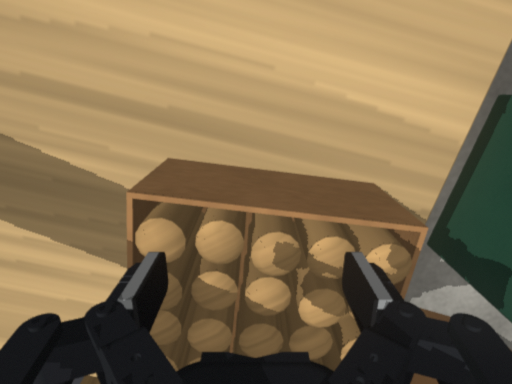

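The arm had not moved: the picture shows the fingers over a crate at the start position. The rows need a "fingers" value.

Emit:
servo_tool([
  {"travel":[0.04,-0.045,-0.01],"rot":[0,0,1],"fingers":0},
  {"travel":[0.088,-0.09,-0.01],"rot":[0,0,2],"fingers":0},
  {"travel":[0.13,-0.135,-0.01],"rot":[0,0,4],"fingers":0},
  {"travel":[0.175,-0.18,-0.01],"rot":[0,0,5],"fingers":0},
  {"travel":[0.22,-0.225,-0.01],"rot":[0,0,6],"fingers":0},
  {"travel":[0.262,-0.27,0],"rot":[0,0,7],"fingers":0},
  {"travel":[0.305,-0.315,0],"rot":[0,0,8],"fingers":0},
  {"travel":[0.35,-0.36,0.01],"rot":[0,0,9],"fingers":0},
  {"travel":[0.39,-0.4,0.02],"rot":[0,0,10],"fingers":0},
  {"travel":[0.43,-0.43,0.03],"rot":[0,0,12],"fingers":0},
  {"travel":[0.46,-0.452,0.04],"rot":[0,0,13],"fingers":0},
  {"travel":[0.462,-0.458,0.04],"rot":[0,0,13],"fingers":0},
  {"travel":[0.462,-0.458,0.04],"rot":[0,0,13],"fingers":0},
], newtons=60)

```text
time: 1.78
position: [476.0, -1.1, 191.1]
tcp_rot: [180.0, 0.1, 1.1]
contact_force: [0.2, 0.2, -0.2]
opening: 0.999
finger_force: 0.0
```

```bash
python3 - <<'E'
from h import *
s=robot.get_state(); print(s['position'],s['tcp_rot'],s['time'])
i=camera_info('wrist'); im=get_image('wrist'); cv2.imwrite('pics/w2.png',im); np.save('w2.npy',i,allow_pickle=True)
print(proj(i,[474.4,0.5,97]))
E
```

```text
[475.97609176  -1.13003673 191.1342061 ] [1.79974249e+02 6.51781293e-02 1.13695984e+00] 1.775
[253.1622564  194.96681665]
```

View pics/w2.png

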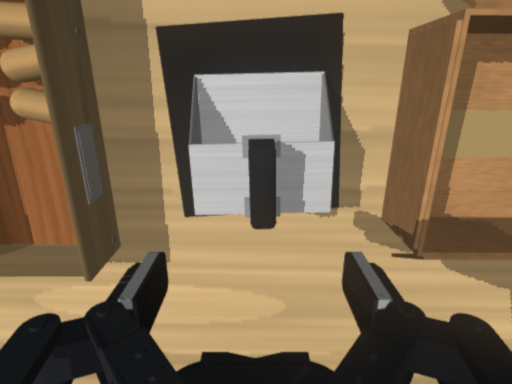

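The wrist view shows the handle top from (262,140) to (263,228), the hood corners (191,143),(334,141),(330,213),(193,214), the bin's right wall at left (30–115) and the carton's left wall at right (400–465).

```bash
python3 - <<'E'
from h import *
i=np.load('w2.npy',allow_pickle=True).item()
P=lambda L,z:[onplane(i,*p,z)[:2].tolist() for p in L]
print('handle ends',P([(262,139),(263,228)],99))
print('hood',P([(191,143),(334,141),(330,213),(193,214)],60.5))
print('nose',P([(196,74),(324,72)],4))
print('bin outer rim near-right corner / along',P([(87,279),(28,0)],72),'outer low',P([(117,243)],0))
print('bin inner rim',P([(80,260),(29,14)],72))
print('carton rim outer', P([(421,255),(465,12)],85))
E
```

```text
handle ends [[520.4, -5.4], [445.9, -8.3]]
hood [[509.3, 56.5], [513.6, -70.3], [444.5, -73.6], [440.8, 57.8]]
nose [[568.4, 59.8], [572.8, -68.0]]
bin outer rim near-right corner / along [[373.6, 163.9], [615.2, 169.6]] outer low [[374.7, 164.3]]
bin inner rim [[395.2, 167.3], [606.0, 170.9]]
carton rim outer [[414.7, -154.5], [611.1, -147.5]]
```

Emit:
servo_tool([
  {"travel":[0.003,0.006,0.04],"rot":[0,0,-0.9],"fingers":0},
  {"travel":[0.003,0.006,0.08],"rot":[0,0,-0.9],"fingers":0},
  {"travel":[0.003,0.006,0.11],"rot":[0,0,-0.9],"fingers":0},
  {"travel":[0.003,0.006,0.12],"rot":[0,0,-0.9],"fingers":0},
  {"travel":[0.003,0.006,0.12],"rot":[0,0,-0.9],"fingers":1},
  {"travel":[0.003,0.006,0.12],"rot":[0,0,-0.9],"fingers":1},
  {"travel":[0.003,0.006,0.12],"rot":[0,0,-0.9],"fingers":1},
  {"travel":[0.003,0.006,0.12],"rot":[0,0,-0.9],"fingers":1},
  {"travel":[0.003,0.006,0.12],"rot":[0,0,-0.9],"fingers":1},
  {"travel":[0.003,0.006,0.12],"rot":[0,0,-0.9],"fingers":1},
], newtons=100)

```text
time: 3.08
position: [480.3, -7.1, 72.4]
tcp_rot: [180.0, -0.1, 2.0]
contact_force: [-1.1, -0.7, 5.9]
opening: 0.24
finger_force: 98.3
```

```bash
python3 - <<'E'
from h import *
D=camera_info('side');S=camera_info('scene')
B=np.array([504,247]);c,s=np.cos(np.radians(1.3)),np.sin(np.radians(1.3));R=np.array([[c,s],[-s,c]])
for x,y in [(258,273),(301,295),(350,322),(195,353),(236,380),(277,412)]:
    p=onplane(D,110+x/2.8,180+y/2.8,23)[:2]; print('side',p,(R@(p-B)).round())
for x,y in [(584,168),(588,194),(592,222),(660,172),(664,198),(671,225)]:
    p=onplane(S,90+x/2.4,120+y/2.4,23)[:2]; print('scene',p,(R@(p-B)).round())
for g in ([449,247,104+69.4],): goto([480,-7,172],[180,0,2]); goto([425,245,172],[180,0,1.3])
E
```

```text
side [606.4 212.5] [102. -37.]
side [571.9 209.9] [ 67. -39.]
side [533.1 208.2] [ 28. -39.]
side [602.5 280. ] [99. 31.]
side [568.7 279.7] [65. 31.]
side [534.2 282. ] [31. 34.]
scene [534. 212.] [ 29. -36.]
scene [573.4 212.6] [ 69. -36.]
scene [612.9 212.9] [108. -37.]
scene [533.5 287. ] [30. 39.]
scene [572.7 285. ] [70. 36.]
scene [610.4 285.7] [107.  36.]
t 3.08 travel [-0.0001, -0.0001, -0.0996] rot [0.03, -0.11, 0.01]
t 3.08 travel [-0.0463, -0.2539, -0.0998] rot [0.03, -0.11, 0.71]
```

Emit:
servo_tool([
  {"travel":[0,0,-0.02],"rot":[0,0,0],"fingers":1},
  {"travel":[0,0,-0.055],"rot":[0,0,0],"fingers":1},
  {"travel":[-0.003,-0.01,-0.09],"rot":[0,0,0.2],"fingers":1},
  {"travel":[-0.01,-0.045,-0.1],"rot":[0,0,0.4],"fingers":1},
  {"travel":[-0.02,-0.09,-0.1],"rot":[0,0,0.7],"fingers":1},
  {"travel":[-0.03,-0.14,-0.1],"rot":[0,0,0.7],"fingers":1},
  {"travel":[-0.04,-0.19,-0.1],"rot":[0,0,0.7],"fingers":1},
  {"travel":[-0.048,-0.23,-0.1],"rot":[0,0,0.7],"fingers":1},
  {"travel":[-0.0507,-0.251,-0.1],"rot":[0,0,0.7],"fingers":1},
  {"travel":[-0.0507,-0.2541,-0.1],"rot":[0,0,0.7],"fingers":1},
  {"travel":[-0.0507,-0.2541,-0.1],"rot":[0,0,0.7],"fingers":1},
])

```text
time: 4.45
position: [420.0, 244.7, 171.0]
tcp_rot: [179.9, 0.0, 1.3]
contact_force: [-0.1, -0.5, -3.2]
opening: 0.24
finger_force: 98.5
```

```bash
cat >> h.py <<'E'
def scoop(lipx,lipz,up,B=(504,247,1.3),ly=0,off=(-26.2,0,69.4)):
    "TCP pose for the lip at local x, world z, nose up by 'up' deg in frame B"
    Rs=Ro.from_euler('ZY',[B[2],-up],degrees=True); Rb=Ro.from_euler('Z',[B[2]],degrees=True)
    lip=np.array([B[0],B[1],0])+Rb.apply([[lipx,ly,lipz]])[0]
    tcp=lip+Rs.apply(np.array(off)-[64,0,0])
    return tcp,(Rs*Ro.from_euler('x',180,degrees=True)).as_euler('xyz',degrees=True)
E
python3 - <<'E'
from h import *
s=robot.get_state(); print(s['position'],s['tcp_rot'],s['contact_force'],s['finger_force'])
im=get_image('side'); i=camera_info('side')
w=get_image('wrist'); j=camera_info('wrist')
cv2.imwrite('pics/c.png',np.hstack([im[120:384,60:420],cv2.resize(w,(352,264))]))
# level check: predicted scoop corners
c,sn=np.cos(np.radians(1.3)),np.sin(np.radians(1.3)); o=s['position']+[26.2*c,26.2*sn,-69.4]
for l in [(64,65,3),(64,-65,3),(-64,-65,57),(-64,65,57)]:
    p=o+[l[0]*c-l[1]*sn,l[0]*sn+l[1]*c,l[2]]; print(l,'side crop',proj(i,p)-[60,120],'wrist',proj(j,p)*0.6875+[360,0])
for a in [(7,26,0),(7,7,0),(7,6.5,-2)]: goto(*scoop(*a))
E
```

```text
[419.95904851 244.69121118 170.95373886] [1.79943685e+02 4.08859409e-02 1.30519649e+00] [-0.11890763 -0.5190279  -3.18868417] 98.54306101799011
(64, 65, 3) side crop [143.91415075 207.47043526] wrist [464.40348062  50.65080491]
(64, -65, 3) side crop [191.73684615 144.87254448] wrist [605.52006554  50.47818947]
(-64, -65, 57) side crop [264.16332806 163.29855908] wrist [609.39062436 204.5350679 ]
(-64, 65, 57) side crop [218.74192849 239.57660924] wrist [460.92026389 204.72820584]
t 4.55 travel [0.0007, -0.0009, 0.0757] rot [0.04, 0.03, -0.07]
t 4.55 travel [0.0007, -0.0009, 0.0947] rot [0.04, 0.03, -0.07]
t 4.55 travel [0.0032, -0.0009, 0.0921] rot [0.04, -1.97, -0.07]
```

View pics/c.png

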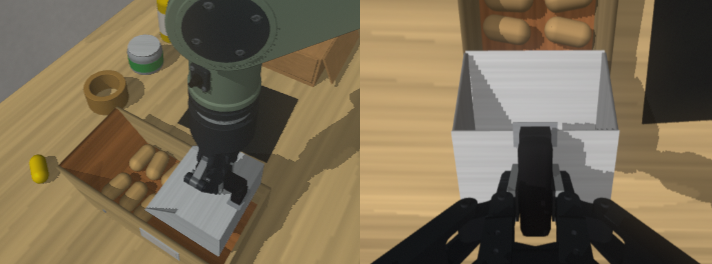

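The scoop hangs level over the bin's near half (nose corners at (467,50),(607,50) in the crop's wrist half). I'll check its side clearance against the bin walls.

```bash
python3 - <<'E'
from h import *
w=get_image('wrist'); j=camera_info('wrist'); cv2.imwrite('pics/w3.png',w)
g=cv2.GaussianBlur(w,(3,3),0).astype(int)
for r in (15,30,45,60):
    e=np.abs(g[r,2:]-g[r,:-2]).sum(1)
    pk=[(int(k+1),int(e[k])) for k in range(1,len(e)-1) if e[k]>45 and e[k]>=e[k-1] and e[k]>e[k+1]]
    print(r,[(u,v,onplane(j,u,r,72)[:2].tolist()) for u,v in pk if u<190 or u>340])
# interesting crop
cv2.imwrite('pics/w3c.png',cv2.resize(w[0:120,110:420],None,fx=2.5,fy=2.5,interpolation=2))
E
```

```text
15 [(143, 121, [547.6, 324.7]), (343, 66, [550.6, 186.3]), (374, 71, [551.0, 164.8]), (412, 108, [551.6, 138.5]), (426, 238, [551.8, 128.8])]
30 [(145, 125, [538.3, 324.2]), (372, 76, [541.7, 164.8]), (409, 105, [542.3, 138.8]), (425, 221, [542.5, 127.6])]
45 [(146, 120, [528.7, 324.4]), (370, 57, [532.1, 164.9]), (407, 99, [532.7, 138.5]), (423, 226, [532.9, 127.1])]
60 [(148, 129, [518.9, 323.9]), (342, 77, [521.9, 183.7]), (369, 80, [522.3, 164.2]), (404, 107, [522.8, 138.9]), (422, 215, [523.1, 125.9])]
```

View pics/w3c.png

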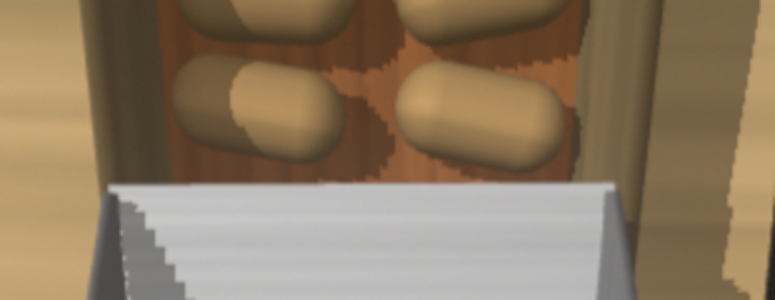

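```bash
python3 - <<'E'
from h import *
j=camera_info('wrist'); print([onplane(j,u,74.5,104.6) for u in (153.2,356)], [onplane(j,u,74.5,72) for u in (149.5,367)])
for u,v in [(213,43),(302,47)]: print(onplane(j,u,v,21))
E
```

```text
[array([508.3, 310.9, 104.6]), array([511. , 182.4, 104.6])] [array([509.1, 323.7,  72. ]), array([512.5, 164.3,  72. ])]
[537. 283.  21.]
[535.5 206.2  21. ]
```

```bash
sed -i 's/B=(504,247,1.3)/B=(504,244,1.3)/' h.py && python3 - <<'E'
from h import *
for a in [(6,80,0),(6,20,0),(6,8,-1.5),(6,6.5,-2)]: goto(*scoop(*a))
E
```

```text
t 4.6 travel [-0.0005, 0.0022, 0.0218] rot [0.03, 0.02, -0.08]
t 4.6 travel [-0.0005, 0.0021, 0.0818] rot [0.03, 0.02, -0.08]
t 4.6 travel [0.0014, 0.0021, 0.0914] rot [0.03, -1.48, -0.08]
t 4.6 travel [0.002, 0.0021, 0.0922] rot [0.03, -1.98, -0.08]
```

Emit:
servo_tool([
  {"travel":[-0.0005,0.002,0.005],"rot":[0,0,0],"fingers":1},
  {"travel":[-0.0005,0.002,0.03],"rot":[0,0,0],"fingers":1},
  {"travel":[-0.0005,0.002,0.055],"rot":[0,0,0],"fingers":1},
  {"travel":[-0.0005,0.002,0.078],"rot":[0,0,0],"fingers":1},
  {"travel":[0.0005,0.002,0.088],"rot":[0,-1,0],"fingers":1},
  {"travel":[0.0015,0.002,0.0914],"rot":[0,-1.5,0],"fingers":1},
  {"travel":[0.0015,0.002,0.0914],"rot":[0,-1.5,0],"fingers":1},
])

```text
time: 5.48
position: [422.7, 243.3, 80.3]
tcp_rot: [-180.0, 1.4, 1.3]
contact_force: [0.1, -0.1, -2.3]
opening: 0.238
finger_force: 98.5
```

Emit:
servo_tool([
  {"travel":[0,0,0.001],"rot":[0,-0.5,0],"fingers":1},
  {"travel":[0,0,0.002],"rot":[0,-0.5,0],"fingers":1},
  {"travel":[0,0,0.002],"rot":[0,-0.5,0],"fingers":1},
])

```text
time: 5.85
position: [422.1, 243.4, 78.4]
tcp_rot: [-180.0, 1.9, 1.3]
contact_force: [-0.3, 0.4, -1.6]
opening: 0.241
finger_force: 98.9
```

```bash
python3 - <<'E'
from h import *
for a in [(30,6,-2),(60,6,-2),(90,6,-2),(122,6,-2)]: goto(*scoop(*a))
E
```

```text
t 5.85 travel [0.0242, 0.0013, -0.001] rot [-0.03, -0.07, -0.01]
t 5.85 travel [0.0542, 0.0013, -0.002] rot [-0.03, -0.07, -0.01]
t 5.85 travel [0.0842, 0.0013, -0.003] rot [-0.03, -0.07, -0.01]
t 5.85 travel [0.1161, 0.0013, -0.0041] rot [-0.03, -0.07, -0.01]
```

Emit:
servo_tool([
  {"travel":[0.006,0.001,0.0003],"rot":[0,0,0],"fingers":1},
  {"travel":[0.018,0.001,-0.0001],"rot":[0,0,0],"fingers":1},
  {"travel":[0.03,0.001,-0.0005],"rot":[0,0,0],"fingers":1},
  {"travel":[0.042,0.001,-0.0009],"rot":[0,0,0],"fingers":1},
  {"travel":[0.054,0.001,-0.0013],"rot":[0,0,0],"fingers":1},
  {"travel":[0.066,0.001,-0.0017],"rot":[0,0,0],"fingers":1},
  {"travel":[0.078,0.001,-0.0022],"rot":[0,0,0],"fingers":1},
  {"travel":[0.088,0.001,-0.0026],"rot":[0,0,0],"fingers":1},
  {"travel":[0.096,0.001,-0.0029],"rot":[0,0,0],"fingers":1},
])

```text
time: 6.98
position: [516.7, 244.2, 78.4]
tcp_rot: [180.0, 2.2, 1.3]
contact_force: [-7.4, -0.6, 7.1]
opening: 0.237
finger_force: 100.2
```

```bash
python3 - <<'E'
from h import *
cv2.imwrite('pics/d.png',np.hstack([get_image('wrist')[0:260,90:440],get_image('side')[150:384,60:400][:234].copy() if 0 else cv2.copyMakeBorder(get_image('side')[150:384,60:400],0,26,0,0,0)]))
for a in [(112,6,-2),(122,6,-2)]: goto(*scoop(*a))
E
```

```text
t 7.08 travel [0.0104, 0.0, -0.0006] rot [-0.01, 0.03, -0.04]
t 7.08 travel [0.0204, 0.0, -0.001] rot [-0.01, 0.03, -0.04]
```

View pics/d.png

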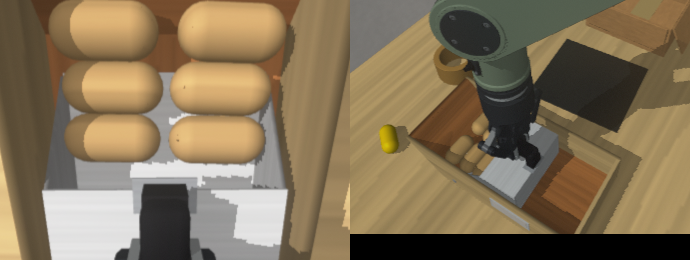

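Two rows of pegs are already on the scoop's floor and the third is at the lip against the slope. Next I follow the slope up with the nose raised.

```bash
python3 - <<'E'
from h import *
for a in [(110,6,-2),(117,6.3,-1.3),(122,7,-.5),(125,9.5,1),(130,15,3.5),(136,20.5,6),(142,26.5,8.5),(148,32.5,11),(153,38,13.5),(157,43,15.5),(157,60,18),(150,90,20),(135,130,20),(125,150,20)]: print(a,end=' ');goto(*scoop(*a))
E
```

```text
(110, 6, -2) t 7.08 travel [0.0084, 0.0, -0.0006] rot [-0.01, 0.03, -0.04]
(117, 6.3, -1.3) t 7.08 travel [0.0145, 0.0, -0.0] rot [-0.01, 0.73, -0.04]
(122, 7, -0.5) t 7.08 travel [0.0185, 0.0, 0.0004] rot [-0.01, 1.53, -0.04]
(125, 9.5, 1) t 7.08 travel [0.0197, 0.0, 0.0002] rot [-0.0, 3.03, -0.04]
(130, 15, 3.5) t 7.08 travel [0.0218, 0.0, -0.0013] rot [-0.0, 5.53, -0.04]
(136, 20.5, 6) t 7.08 travel [0.0251, 0.0, -0.0028] rot [-0.0, 8.03, -0.04]
(142, 26.5, 8.5) t 7.08 travel [0.0285, -0.0, -0.0046] rot [-0.0, 10.53, -0.04]
(148, 32.5, 11) t 7.08 travel [0.0321, -0.0, -0.0063] rot [-0.0, 13.03, -0.04]
(153, 38, 13.5) t 7.08 travel [0.035, -0.0, -0.0074] rot [-0.0, 15.53, -0.04]
(157, 43, 15.5) t 7.08 travel [0.0373, -0.0, -0.0089] rot [-0.0, 17.53, -0.04]
(157, 60, 18) t 7.08 travel [0.0351, -0.0, -0.0212] rot [0.0, 20.03, -0.04]
(150, 90, 20) t 7.08 travel [0.026, -0.0, -0.0471] rot [0.0, 22.03, -0.04]
(135, 130, 20) t 7.08 travel [0.0095, 0.0, -0.0865] rot [0.0, 22.03, -0.04]
(125, 150, 20) t 7.08 travel [-0.0012, 0.0, -0.1062] rot [0.0, 22.03, -0.04]
```

Emit:
servo_tool([
  {"travel":[0.0085,0,-0.0006],"rot":[0,0,0],"fingers":1},
  {"travel":[0.0145,0,0],"rot":[0,0.7,0],"fingers":1},
  {"travel":[0.0185,0,0.0004],"rot":[0,1.5,0],"fingers":1},
  {"travel":[0.0197,0,0.0002],"rot":[0,3,0],"fingers":1},
  {"travel":[0.0218,0,-0.0013],"rot":[0,5.5,0],"fingers":1},
  {"travel":[0.025,0,-0.0028],"rot":[0,8,0],"fingers":1},
  {"travel":[0.0285,0,-0.0046],"rot":[0,10.5,0],"fingers":1},
  {"travel":[0.032,0,-0.0063],"rot":[0,13,0],"fingers":1},
  {"travel":[0.035,0,-0.0074],"rot":[0,15.5,0],"fingers":1},
  {"travel":[0.037,0,-0.009],"rot":[0,17.5,0],"fingers":1},
  {"travel":[0.037,0,-0.009],"rot":[0,17.5,0],"fingers":1},
])

```text
time: 8.45
position: [554.1, 244.9, 84.2]
tcp_rot: [179.9, -15.4, 1.3]
contact_force: [-0.4, 0.1, -4.7]
opening: 0.235
finger_force: 98.3
```

```bash
python3 - <<'E'
from h import *
w=get_image('wrist'); cv2.imwrite('pics/w5.png',w); cv2.imwrite('pics/s5.png',get_image('side'))
for a in [(157,60,18),(150,90,20),(135,130,20)]: print(a,end=' ');goto(*scoop(*a))
# wood-coloured peg blobs in the wrist view
h=cv2.cvtColor(w,cv2.COLOR_BGR2HSV); m=cv2.inRange(h,(10,70,110),(22,255,255)); m=cv2.morphologyEx(m,cv2.MORPH_OPEN,np.ones((3,3)))
n,l,s,c=cv2.connectedComponentsWithStats(m); print([(s[k].tolist()) for k in range(1,n) if s[k][4]>150])
# nose corners predicted in wrist image
j=camera_info('wrist');R=Ro.from_euler('xyz',robot.get_state()['tcp_rot'],degrees=True);p=robot.get_state()['position']
T=lambda q:p+R.apply(Ro.from_euler('x',180,degrees=True).apply(np.array(q)-[-26.2,0,69.4]))
for q in [(64,63,3),(64,-63,3),(0,63,57),(0,-63,57),(-45,0,17.5),(-15,0,17.5),(15,0,17.5),(45,0,17.5)]: print(q,proj(j,T(q)).round())
E
```

```text
(157, 60, 18) t 8.55 travel [0.0027, -0.0001, -0.0134] rot [0.03, 2.57, -0.01]
(150, 90, 20) t 8.55 travel [0.0017, -0.0, -0.0409] rot [0.03, 4.57, -0.0]
(135, 130, 20) t 8.55 travel [-0.0021, -0.0, -0.0834] rot [0.03, 4.57, -0.0]
[[0, 0, 121, 384, 41317], [119, 0, 279, 286, 28308], [395, 0, 117, 349, 25989], [159, 137, 91, 46, 3507], [288, 178, 50, 11, 499], [226, 322, 59, 36, 963], [337, 358, 26, 26, 307]]
(64, 63, 3) [156.  73.]
(64, -63, 3) [355.  73.]
(0, 63, 57) [138. 197.]
(0, -63, 57) [373. 197.]
(-45, 0, 17.5) [255. 238.]
(-15, 0, 17.5) [255. 198.]
(15, 0, 17.5) [255. 154.]
(45, 0, 17.5) [255. 106.]
```

Emit:
servo_tool([
  {"travel":[0.002,0,-0.012],"rot":[0,2.5,0],"fingers":1},
  {"travel":[0.001,0,-0.04],"rot":[0,4.5,0],"fingers":1},
  {"travel":[-0.005,0,-0.08],"rot":[0,4.5,0],"fingers":1},
  {"travel":[-0.012,0,-0.12],"rot":[0,4.5,0],"fingers":1},
  {"travel":[-0.015,0,-0.135],"rot":[0,4.5,0],"fingers":1},
  {"travel":[-0.015,0,-0.135],"rot":[0,4.5,0],"fingers":1},
])

```text
time: 9.3
position: [504.7, 244.2, 211.6]
tcp_rot: [-180.0, -20.1, 1.3]
contact_force: [0.7, 0.5, -4.6]
opening: 0.24
finger_force: 98.5
```

```bash
python3 - <<'E'
from h import *
w=get_image('wrist'); cv2.imwrite('pics/w6.png',w); s=get_image('scene'); cv2.imwrite('pics/s6.png',s)
d=get_image('side')
print(robot.get_state()['contact_force'])
im=np.hstack([cv2.resize(w[60:240,100:410],(465,270)),s[100:240,250:410].repeat(2,0).repeat(2,1)[:270]])
cv2.imwrite('pics/e.png',im); cv2.imwrite('pics/d6.png',d)
E
```

```text
[-0.24070968  0.96193612 -4.16852719]
```

```bash
python3 - <<'E'
from h import *
S=camera_info('scene'); print('glue',onplane(S,168,275,0),onplane(S,157,200,190))
C=(517,-246,1.5)
for a in [(0,150,20),(0,125,10),(0,108,0),(0,92,-10),(0,80,-20),(0,74,-30),(0,72,-40),(0,72,-48)]: print(a,end=' ');goto(*scoop(*a,B=C))
E
```

```text
glue [ 796.6 -125.8    0. ] [ 790.4 -118.3  190. ]
(0, 150, 20) t 9.45 travel [-0.1089, 0.4902, -0.012] rot [0.17, 0.17, -0.19]
(0, 125, 10) t 9.45 travel [-0.104, 0.4901, -0.0031] rot [0.15, -9.83, -0.2]
(0, 108, 0) t 9.45 travel [-0.094, 0.4901, 0.0008] rot [0.14, -19.83, -0.22]
(0, 92, -10) t 9.45 travel [-0.0819, 0.49, 0.0067] rot [0.12, -29.83, -0.23]
(0, 80, -20) t 9.45 travel [-0.067, 0.49, 0.0119] rot [0.1, -39.83, -0.24]
(0, 74, -30) t 9.45 travel [-0.0494, 0.4899, 0.015] rot [0.08, -49.83, -0.25]
(0, 72, -40) t 9.45 travel [-0.0303, 0.4898, 0.0177] rot [0.06, -59.83, -0.26]
(0, 72, -48) t 9.45 travel [-0.0147, 0.4898, 0.0208] rot [0.04, -67.83, -0.27]
```

Emit:
servo_tool([
  {"travel":[-0.003,0.01,-0.003],"rot":[0,0,0],"fingers":1},
  {"travel":[-0.008,0.035,-0.006],"rot":[0,0,0],"fingers":1},
  {"travel":[-0.015,0.07,-0.009],"rot":[0,0,0],"fingers":1},
  {"travel":[-0.025,0.115,-0.012],"rot":[0,0,0],"fingers":1},
  {"travel":[-0.036,0.16,-0.012],"rot":[0,0,0],"fingers":1},
  {"travel":[-0.046,0.205,-0.012],"rot":[0,0,0],"fingers":1},
  {"travel":[-0.056,0.25,-0.012],"rot":[0,0,0],"fingers":1},
  {"travel":[-0.066,0.295,-0.012],"rot":[0,0,0],"fingers":1},
  {"travel":[-0.076,0.34,-0.012],"rot":[0,0,0],"fingers":1},
  {"travel":[-0.086,0.385,-0.012],"rot":[0,0,0],"fingers":1},
  {"travel":[-0.096,0.43,-0.012],"rot":[0,0,0],"fingers":1},
  {"travel":[-0.104,0.465,-0.012],"rot":[0,0,0],"fingers":1},
  {"travel":[-0.108,0.485,-0.012],"rot":[0,0,0],"fingers":1},
  {"travel":[-0.109,0.49,-0.012],"rot":[0,0,0],"fingers":1},
  {"travel":[-0.109,0.49,-0.012],"rot":[0,0,0],"fingers":1},
])

```text
time: 11.32
position: [408.5, -248.0, 184.8]
tcp_rot: [-180.0, -19.9, 1.3]
contact_force: [0.7, -0.1, -5.2]
opening: 0.238
finger_force: 98.7
```

```bash
python3 - <<'E'
from h import *
w=get_image('wrist'); cv2.imwrite('pics/w7.png',w); s=get_image('scene'); d=get_image('side'); cv2.imwrite('pics/s7.png',s);cv2.imwrite('pics/d7.png',d)
s0=cv2.imread('pics/scene0.png');d0=cv2.imread('pics/side0.png')
S=camera_info('scene');D=camera_info('side')
# colour at original peg places and along bin floor now / before (b,g,r)
for lx in (-60,30,68,106,140):
  for ly in (-36,36):
    z=23 if lx<126 else 40
    p=[504+lx-ly*.0227,244+ly+lx*.0227,z]
    u,v=proj(D,p).round().astype(int); a,b=proj(S,p).round().astype(int)
    print((lx,ly),'side',d0[v,u],d[v,u],'scene',s0[b,a],s[b,a])
C=(517,-246,1.5)
# carton rim in wrist image
j=camera_info('wrist')
for l in [(96,96),(96,-96),(100,100),(100,-100),(-100,100)]: print(l,proj(j,[C[0]+l[0]-l[1]*.026,C[1]+l[1]+l[0]*.026,85]).round())
for a in [(0,150,20),(0,125,10),(0,108,0),(0,92,-10),(0,80,-20),(0,74,-30),(0,72,-40),(0,72,-48)]: print(a,end=' ');goto(*scoop(*a,B=C))
E
```

```text
(-60, -36) side [ 36  68 103] [ 39  72 110] scene [ 51  77 112] [ 54  84 118]
(-60, 36) side [23 42 65] [25 46 69] scene [34 55 76] [33 54 79]
(30, -36) side [ 62  98 121] [ 36  72 109] scene [ 77 113 135] [ 46  77 113]
(30, 36) side [ 60  95 116] [25 43 66] scene [ 77 115 136] [38 56 80]
(68, -36) side [ 59  95 116] [ 38  69 105] scene [ 85 122 145] [ 48  77 109]
(68, 36) side [ 59  93 116] [25 46 67] scene [ 78 115 138] [29 50 78]
(106, -36) side [ 61  99 123] [ 36  67 102] scene [ 78 114 136] [ 49  80 114]
(106, 36) side [ 62  98 120] [29 49 74] scene [ 82 117 138] [32 51 76]
(140, -36) side [30 57 85] [30 58 88] scene [48 77 94] [ 52  78 114]
(140, 36) side [26 51 77] [27 53 80] scene [54 79 92] [34 54 78]
(96, 96) [145.  -6.]
(96, -96) [368.  -6.]
(100, 100) [141. -10.]
(100, -100) [372. -11.]
(-100, 100) [139. 222.]
(0, 150, 20) t 11.47 travel [-0.0007, 0.0015, 0.0006] rot [0.04, 0.02, -0.14]
(0, 125, 10) t 11.47 travel [0.0042, 0.0015, 0.0095] rot [0.03, -9.98, -0.14]
(0, 108, 0) t 11.47 travel [0.0142, 0.0015, 0.0134] rot [0.01, -19.98, -0.14]
(0, 92, -10) t 11.47 travel [0.0263, 0.0015, 0.0193] rot [0.0, -29.98, -0.14]
(0, 80, -20) t 11.47 travel [0.0411, 0.0014, 0.0246] rot [-0.01, -39.98, -0.14]
(0, 74, -30) t 11.47 travel [0.0587, 0.0014, 0.0277] rot [-0.02, -49.98, -0.14]
(0, 72, -40) t 11.47 travel [0.0779, 0.0013, 0.0304] rot [-0.04, -59.98, -0.14]
(0, 72, -48) t 11.47 travel [0.0934, 0.0013, 0.0336] rot [-0.05, -67.98, -0.14]
```

The bin is empty: every former peg location now shows the floor colour, so all six are in the scoop. Quick numeric check of the carton's lateral position before dumping.

```bash
python3 - <<'E'
from h import *
w=cv2.imread('pics/w7.png'); j=camera_info('wrist')
g=cv2.GaussianBlur(w,(3,3),0).astype(int)
for r in (10,30,50,70):
    e=np.abs(g[r,2:]-g[r,:-2]).sum(1)
    print(r,[(k+1,int(e[k]),onplane(j,k+1,r,85)[:2].tolist()) for k in range(1,len(e)-1) if e[k]>45 and e[k]>=e[k-1] and e[k]>e[k+1] and (90<k<170 or 340<k<430)])
E
```

```text
10 [(149, 162, [596.8, -151.3]), (366, 71, [601.2, -338.1]), (371, 101, [601.3, -342.4]), (380, 64, [601.4, -350.2])]
30 [(114, 199, [578.6, -121.7]), (139, 51, [579.2, -143.2]), (148, 155, [579.3, -150.9]), (358, 78, [583.6, -331.5]), (371, 85, [583.9, -342.7])]
50 [(115, 222, [561.3, -123.1]), (139, 57, [561.8, -143.7]), (148, 169, [562.0, -151.5]), (344, 73, [565.9, -319.8]), (350, 76, [566.1, -325.0]), (371, 98, [566.5, -343.0]), (380, 67, [566.7, -350.7]), (390, 78, [566.9, -359.3])]
70 [(116, 164, [544.0, -124.5]), (139, 49, [544.5, -144.3]), (148, 183, [544.7, -152.0]), (344, 93, [548.6, -320.1]), (371, 96, [549.2, -343.3]), (381, 71, [549.4, -351.9]), (407, 98, [549.9, -374.2])]
```

Emit:
servo_tool([
  {"travel":[0.004,0.001,0.009],"rot":[0,-10,0],"fingers":1},
  {"travel":[0.014,0.001,0.0135],"rot":[0,-20,0],"fingers":1},
  {"travel":[0.026,0.001,0.019],"rot":[0,-30,0],"fingers":1},
  {"travel":[0.041,0.001,0.0245],"rot":[0,-40,0],"fingers":1},
  {"travel":[0.0585,0.001,0.0275],"rot":[0,-50,0],"fingers":1},
  {"travel":[0.078,0.001,0.03],"rot":[0,-60,0],"fingers":1},
  {"travel":[0.093,0.001,0.033],"rot":[0,-68,0],"fingers":1},
  {"travel":[0.093,0.001,0.033],"rot":[0,-68,0],"fingers":1},
  {"travel":[0.093,0.001,0.033],"rot":[0,-68,0],"fingers":1},
  {"travel":[0.093,0.001,0.033],"rot":[0,-68,0],"fingers":1},
  {"travel":[0.093,0.001,0.033],"rot":[0,-68,0],"fingers":1},
])

```text
time: 12.85
position: [507.2, -247.2, 187.6]
tcp_rot: [179.9, 47.8, 1.2]
contact_force: [-0.1, -0.2, -2.4]
opening: 0.241
finger_force: 99.3
```

```bash
python3 - <<'E'
from h import *
st=robot.get_state()
w=get_image('wrist'); cv2.imwrite('pics/w8.png',w); cv2.imwrite('pics/s8.png',get_image('scene'))
C=(517,-246,1.5)
for a in [(0,100,-48),(0,130,-48),(0,170,-20),(0,170,0)]: print(a,end=' ');goto(*scoop(*a,B=C))
# bowl points in the wrist image: metal or wood?
j=camera_info('wrist');R=Ro.from_euler('xyz',st['tcp_rot'],degrees=True);p=st['position']
T=lambda q:p+R.apply(Ro.from_euler('x',180,degrees=True).apply(np.array(q)-[-26.2,0,69.4]))
for q in [(x,y,z) for x,z in ((0,3),(25,3),(50,3)) for y in (-40,0,40)]:
    u,v=proj(j,T(q)).round().astype(int); print(q,(u,v),w[v,u])
E
```

```text
(0, 100, -48) t 12.95 travel [-0.0189, -0.0009, -0.0184] rot [-0.16, -0.12, -0.19]
(0, 130, -48) t 12.95 travel [-0.0412, -0.0009, -0.0385] rot [-0.16, -0.12, -0.19]
(0, 170, -20) t 12.95 travel [-0.093, -0.0007, -0.0149] rot [-0.11, 27.88, -0.23]
(0, 170, 0) t 12.95 travel [-0.0927, -0.0006, 0.0246] rot [-0.07, 47.88, -0.25]
(0, -40, 3) (np.int64(313), np.int64(173)) [152 153 153]
(0, 0, 3) (np.int64(255), np.int64(173)) [153 154 153]
(0, 40, 3) (np.int64(198), np.int64(173)) [154 155 155]
(25, -40, 3) (np.int64(315), np.int64(137)) [154 154 154]
(25, 0, 3) (np.int64(255), np.int64(137)) [154 155 155]
(25, 40, 3) (np.int64(196), np.int64(137)) [152 152 153]
(50, -40, 3) (np.int64(317), np.int64(98)) [217 217 217]
(50, 0, 3) (np.int64(255), np.int64(98)) [220 220 220]
(50, 40, 3) (np.int64(193), np.int64(98)) [153 153 154]
```

Emit:
servo_tool([
  {"travel":[-0.015,0,-0.014],"rot":[0,0,0],"fingers":1},
  {"travel":[-0.041,0,-0.038],"rot":[0,0,0],"fingers":1},
  {"travel":[-0.07,0,-0.04],"rot":[0,10,0],"fingers":1},
  {"travel":[-0.087,0,-0.03],"rot":[0,20,0],"fingers":1},
  {"travel":[-0.093,0,-0.013],"rot":[0,29,0],"fingers":1},
  {"travel":[-0.094,0,0.006],"rot":[0,38.5,0],"fingers":1},
  {"travel":[-0.093,0,0.0245],"rot":[0,47.9,0],"fingers":1},
  {"travel":[-0.093,0,0.0245],"rot":[0,47.9,0],"fingers":1},
])

```text
time: 13.95
position: [421.5, -247.3, 239.2]
tcp_rot: [-179.9, 0.4, 1.2]
contact_force: [-0.8, -0.1, -1.9]
opening: 0.242
finger_force: 98.9
```

```bash
python3 - <<'E'
from h import *
w=get_image('wrist');s=get_image('scene');d=get_image('side')
for n,x in (('w',w),('s',s),('d',d)): cv2.imwrite(f'pics/{n}9.png',x)
# peg-ish bright tan pixels inside the carton, side view vs start
D=camera_info('side'); d0=cv2.imread('pics/side0.png')
# mat frame target: scoop origin over mat centre, yaw 2
M=(519,0,2)
for a in [(64,100,0),(64,20,0),(64,4,0)]: print(a,end=' ');goto(*scoop(*a,B=M))
E
```

```text
(64, 100, 0) t 14.1 travel [0.0706, -0.2469, 0.0705] rot [0.09, 0.03, -0.7]
(64, 20, 0) t 14.1 travel [0.0706, -0.2471, 0.1505] rot [0.09, 0.03, -0.7]
(64, 4, 0) t 14.1 travel [0.0706, -0.2471, 0.1665] rot [0.09, 0.03, -0.7]
```

Emit:
servo_tool([
  {"travel":[0.005,-0.015,0],"rot":[0,0,0],"fingers":1},
  {"travel":[0.015,-0.05,0],"rot":[0,0,0],"fingers":1},
  {"travel":[0.03,-0.1,0],"rot":[0,0,-0.3],"fingers":1},
  {"travel":[0.045,-0.15,0.01],"rot":[0,0,-0.7],"fingers":1},
  {"travel":[0.06,-0.2,0.03],"rot":[0,0,-0.7],"fingers":1},
  {"travel":[0.069,-0.235,0.06],"rot":[0,0,-0.7],"fingers":1},
  {"travel":[0.0705,-0.247,0.1],"rot":[0,0,-0.7],"fingers":1},
  {"travel":[0.0705,-0.247,0.13],"rot":[0,0,-0.7],"fingers":1},
  {"travel":[0.0705,-0.247,0.148],"rot":[0,0,-0.7],"fingers":1},
  {"travel":[0.0705,-0.247,0.158],"rot":[0,0,-0.7],"fingers":1},
  {"travel":[0.0705,-0.247,0.158],"rot":[0,0,-0.7],"fingers":1},
])

```text
time: 15.48
position: [492.2, 0.4, 80.2]
tcp_rot: [-180.0, 0.2, 2.0]
contact_force: [0.6, -0.9, -2.6]
opening: 0.237
finger_force: 99.0
```

```bash
python3 - <<'E'
from h import *
s=get_image('scene');d=get_image('side');w=get_image('wrist')
for n,x in (('w',w),('s',s),('d',d)): cv2.imwrite(f'pics/{n}10.png',x)
a=cv2.resize(s[110:300,60:420],(720,380)); b=d[60:280,230:460]; b=cv2.resize(b,(230,220))
cv2.imwrite('pics/f.png',np.vstack([a,np.hstack([b,np.zeros((220,490-380//1 if 0 else 100,3),np.uint8),w[60:280,61:451]])]))
goto(*scoop(64,4,0,B=(519,0,2)))
E
```

```text
t 15.62 travel [-0.0, 0.0008, 0.008] rot [0.01, -0.0, -0.01]
```

View pics/f.png

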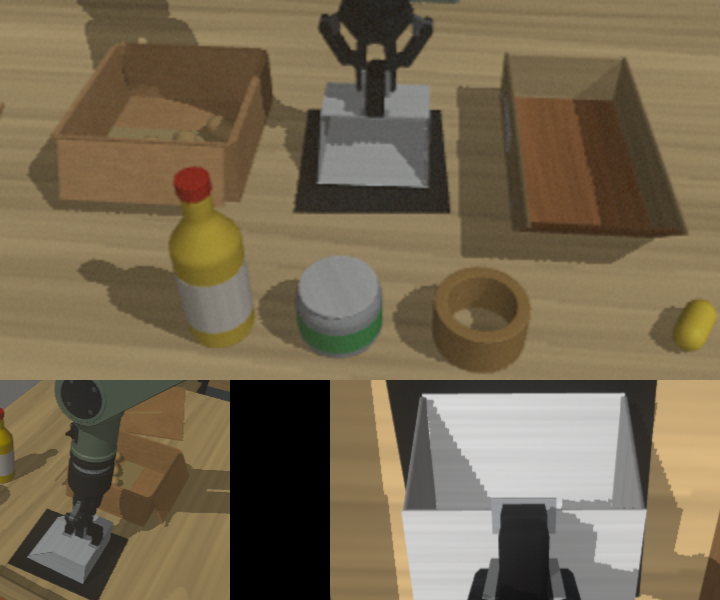

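The bin is empty, the pegs show in the carton, nothing lies astray, and the empty scoop hangs just over the mat's middle. Lower, let go, retreat.

Emit:
servo_tool([
  {"travel":[0,0,0.004],"rot":[0,0,0],"fingers":1},
  {"travel":[0,0,0.007],"rot":[0,0,0],"fingers":1},
  {"travel":[0,0,0.008],"rot":[0,0,0],"fingers":1},
  {"travel":[0,0,0.008],"rot":[0,0,0],"fingers":1},
])

```text
time: 16.12
position: [491.9, -0.4, 72.8]
tcp_rot: [180.0, 0.1, 2.0]
contact_force: [-1.2, -0.6, -2.1]
opening: 0.239
finger_force: 99.5
```

Emit:
servo_tool([
  {"travel":[0,0,0.0006],"rot":[0,0,0],"fingers":1},
  {"travel":[0,0,0.0006],"rot":[0,0,0],"fingers":0},
  {"travel":[0,0,0.0006],"rot":[0,0,0],"fingers":0},
  {"travel":[0,0,0.0006],"rot":[0,0,0],"fingers":0},
  {"travel":[0,0,0.0006],"rot":[0,0,0],"fingers":0},
  {"travel":[0,0,0.0006],"rot":[0,0,0],"fingers":0},
  {"travel":[0,0,-0.02],"rot":[0,0,0],"fingers":0},
  {"travel":[0,0,-0.06],"rot":[0,0,0],"fingers":0},
  {"travel":[0,0,-0.11],"rot":[0,0,0],"fingers":0},
  {"travel":[0,0,-0.14],"rot":[0,0,0],"fingers":0},
  {"travel":[0,0,-0.14],"rot":[0,0,0],"fingers":0},
  {"travel":[0,0,-0.14],"rot":[0,0,0],"fingers":0},
])

```text
time: 17.62
position: [491.4, -0.3, 211.6]
tcp_rot: [-180.0, 0.2, 2.0]
contact_force: [-0.2, 0.5, -0.9]
opening: 0.998
finger_force: 0.0
```

```bash
python3 - <<'E'
from h import *
w=get_image('wrist'); j=camera_info('wrist'); S=camera_info('scene');s=get_image('scene')
g=w.astype(int); m=((g.min(2)>95)&(g.max(2)-g.min(2)<14)).astype(np.uint8); m[:, :100]=0; m[:,420:]=0; m[290:]=0
c=max(cv2.findContours(m,cv2.RETR_EXTERNAL,cv2.CHAIN_APPROX_NONE)[0],key=cv2.contourArea); x,y,ww,hh=cv2.boundingRect(c)
print('scoop box',x,y,ww,hh,'nose',[onplane(j,u,y,4) for u in (x+3,x+ww-4)],'back',onplane(j,x+ww/2,y+hh,60.5))
s0=cv2.imread('pics/scene0.png')
# look-alikes/obstacles unchanged?
r=np.s_[230:300,140:340]; print('diff obstacles',np.abs(s[r].astype(int)-s0[r]).mean())
# carton interior: wood pegs, side view
d=get_image('side'); D=camera_info('side'); d0=cv2.imread('pics/side0.png')
k=np.abs(d.astype(int)-d0).sum(2)[105:200,290:420]>60
n,l,st,ce=cv2.connectedComponentsWithStats(k.astype(np.uint8)); print([(st[i].tolist(),onplane(D,ce[i][0]+290,ce[i][1]+105,19)[:2].tolist()) for i in range(1,n) if st[i][4]>30])
print(robot.get_state()['contact_force'])
E
```

```text
scoop box 187 76 137 136 nose [array([580.3,  72. ,   4. ]), array([585.1, -65.8,   4. ])] back [450.3  -2.   60.5]
diff obstacles 3.089642857142857
[([6, 0, 54, 70, 1501], [638.2, -312.3]), ([50, 27, 9, 5, 41], [574.0, -331.7]), ([55, 34, 9, 18, 70], [538.3, -288.3]), ([33, 36, 10, 11, 68], [587.1, -266.7]), ([37, 50, 18, 7, 66], [549.2, -232.8]), ([118, 62, 12, 22, 125], [360.4, -262.9]), ([16, 89, 12, 6, 46], [536.1, -86.3]), ([0, 91, 16, 4, 37], [559.2, -66.5])]
[ 0.89282758 -0.43330753  0.13282934]
```

```bash
python3 -c "
from rig import robot
print(robot.close_job())"
```

```text
the job is handed in; nothing more can be done
None
```

The job is handed in at about 18 s of the 61 s. One scoopful emptied the bin into the carton, and the empty scoop was set down and released about 2 mm from the mat's centre by the arm's pose. I saw no stray pegs and the glue, wax and tape in place, but did not count six pegs in the carton, and the hand-in returned no verdict.

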